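# Hang the vial carrier on the drying rail and lock it behind the spring catch

## Task

Pick up the roller carrier with the vials by its blue grip block, enter its roller head into the flared open end of the drying rail, and slide it gently along the rail, past the spring catch and against the sprung buffer until the catch drops behind it. Then let go, leaving it hanging locked in the rail. Keep the carrier upright, do not force it against the rail or its stop, and leave the other things on the bench where they are.

Things in the scene. Friction and masses are not known exactly. Their poses are not given: they have to be found in the camera images.
- carrier_grip (a point): Centre of the blue grip block on top of the loose roller carrier (0.18 to 0.36 kg): 20 mm along x, 26 mm along y, 42 mm high; grasp it across the 20 mm. x = the way the carrier travels into the rail, z up. A steel bridge, its top 22 mm below this point, runs from under the block to the -y side (the robot's side), then down a strip 34 to 39 mm beside the middle to the tray.
- carrier_head (a point): Centre of the carrier's black roller head, 64 mm straight below carrier_grip, same axes: 44 mm long (x) with round ends, 20 mm wide, 12 mm high. Its stem, 6 mm wide (y) and 16 mm long (x), comes up from the white tray (64 x 70 x 8 mm, four fixed brown vials), whose underside is 68 mm below this point. The carrier starts standing on its tray on the bench.
- rail_mouth (a point): Centre of the rail's channel where its straight part begins, 98 mm above the bench; x = into the rail (level), y = to the posts, z up. Channel 23 mm wide, 14.5 mm high; its floor, 6 mm below this point, is two lips with an 11 mm slot for the stem. On the lips carrier_head is at this height with 2.5 mm free above. Before this point 18 mm of flare opens 5.5 mm wider to each side, up and down.
- rail: The fixed aluminium drying rail, 240 mm long; origin on the bench under rail_mouth, same axes. Top 110 mm above the bench; the orange stop unit on it rises to 126 mm. Two posts stand 52 mm to +y, the carrier's C-arm passes on the -y side. A 12 mm base plate under it begins 50 mm past the mouth. The stop unit is clamped at an unknown place: its buffer's free face is 125 to 175 mm past the mouth.
- catch (a joint): Lift of the stop unit's spring catch, m: 0 = down (rest), up to 0.008. A ramped tongue in the channel, beginning about 55 mm before the buffer's face. The moving head lifts it (1 to 4 N of push); it rides 0.004 to 0.005 up on the head until the head has passed, then drops to 0 behind it and locks it.
- buffer (a joint): Compression of the stop unit's sprung buffer, m: 0 = free, 0.008 = hard against its end. 1.2 N per mm. The catch drops when the head has pressed it in by about 0.003 to 0.004; once let go, the catch holds the head there with the buffer still pressed in 0.002 to 0.003.
- beaker: Small glass beaker, 56 mm wide, 72 mm high, a bystander; origin at the centre of its underside.
- petri: Petri dish with green contents, 88 mm wide, 14 mm high, a bystander; origin at the centre of its underside.
- jar: Small specimen jar with a cream lid, 49 mm wide, 68 mm high, a bystander; origin at the centre of its underside.

How it is judged (in metres and radians):
On the way, in this order (a step that is already met when the one before it is completed fails the run):
1. the roller head is inside the rail, more than 25 mm past the mouth (x of carrier_head in the frame of rail_mouth above 0.025 m and y of carrier_head in the frame of rail_mouth between -0.005 and 0.005 m and z of carrier_head in the frame of rail_mouth between -0.004 and 0.006 m), for 0.1 s.
2. the sliding head has lifted the catch by more than 3 mm (value of joint catch above 0.003 m), for 0.03 s.
3. the catch has dropped behind the head with the buffer pressed in (value of joint catch below 0.0015 m and value of joint buffer above 0.0015 m), for 0.1 s.
At the end, for the whole second after the job is handed in: The carrier hangs at rest in the rail (within 12 degrees of upright), its head inside the channel, the catch down behind it (within 1.5 mm of its rest) and the buffer held pressed in by more than 1.5 mm (all of step 3 and x of carrier_head in the frame of rail_mouth above 0.09 m and y of carrier_head in the frame of rail_mouth between -0.005 and 0.005 m and z of carrier_head in the frame of rail_mouth between -0.004 and 0.006 m and angle between carrier_head's own z axis and vertical below 0.2 rad and linear speed of carrier below 0.02 m/s); the robot touches nothing.
It fails at once if the carrier is pressed against the rail or its stop unit with more than 22 N (contact force between carrier and rail above 22 N).
It fails at once if the carrier is tipped by more than 30 degrees (angle between carrier_head's own z axis and vertical above 0.52 rad).
It fails at once if a bystander is moved by more than 20 mm (distance of any of beaker, petri, jar from where it was at the start of the episode above 0.02 m).
It also fails if it takes over 59 s, if anything falls off the work surface, if the arm or the gripper's body presses on something with over 40 N, if the wrist force passes 120 N, or if a joint passes its speed limit or range.

## Robot

A 6-joint arm with a two-finger parallel gripper is mounted at the origin on a cart in front of the work surface, level with it; the furniture and walls round the work are solid. World frame = base frame: x ahead of the robot, y to its left, z up, the work surface at z = 0. Lengths are in m, angles in degrees, forces in N, time in s.
With the tool pointing down it reaches from about 0.35 to 0.925 m from the base axis. Payload 6.4 kg.
Tool frame: the origin (TCP) lies between the finger pads; the fingertips stand 14 mm ahead of it and the grasp point (between the pads) lies 5 mm behind it (arm.finger_overhang is the distance from the TCP to the fingertips, in m); z points along the fingers, y is the direction in which the jaws open and shut (so a half turn about z gives the same grasp; the last joint's range is limited). The gripper opens to 85 mm and grips with 20 to 120 N. Pads are 22 mm wide; open, the fingers measure 114 mm over their backs; the gripper's body (76 mm by 85 mm) begins 54 mm behind the grasp point. The pads swing forward as they close: fully open they stand 13 mm farther back than shut.
Start: joints at [57.29, 14.043, 89.255, -0, 76.702, -9.975], TCP at [0.251, 0.6, 0.245] pointing down, gripper open.
Joint ranges: [-179.41, 179.41], [-58.25, 129.5], [7.25, 145.43], [-54.29, 234.29], [11.92, 165.04], [-157.13, 157.13]. Speed limits (degrees/s): [147.25, 147.25, 180, 180, 180, 180].

## Interface

Orientations are given as [roll, pitch, yaw] about the fixed x, y, z axes, in that order (R = Rz(yaw) Ry(pitch) Rx(roll)).
In Python, from station import arm, eyes, finder gives the robot as it stands. The module is installed in compiled form; this text tells all that it offers.
- The arm moves only by the tool send_rows, never from a script. Its argument "moves" is a list of rows, each a list of 7 numbers: the shift along the tool's x, y, z in cm, then the turn, a rotation vector about the tool's x, y, z in rad, then the closure, from 0 (fully open) to 1 (shut). In form: [[x, y, z, rx, ry, rz, gripper], ...]. A call has 1 to 12 rows; each row is the pose to reach, as a shift and turn from the pose commanded when the call began, along the tool's axes at that moment; what a row does not reach only later rows make up. A row lasts 1/10 s, in which the tool goes at most 50 mm and 8.59 degrees, less where a joint would pass 70% of its speed; a pose out of reach is approached as far as the arm can. A call with a gripper value outside its range is refused whole. The fingers move at their own pace and stop on an object; "newtons" is the grip in N (left out, the last holds). Time passes only in rows, so rows that repeat a pose let the fingers close. It gives the time, the measured TCP pose, the force and the opening at its end, in the units of the state.
- arm.get_state(): the state, without advancing time (a new reading comes with each control period).
- eyes.get_image(name): name is "scene" or "top"; returns a dict with "pixels" (400x640x3 uint8, red, green, blue), "z_map" (400x640 float32, m along the optical axis (not along the pixel's ray), 0 where there is no reading), "fovy" (degrees; the focal length in pixels is half the picture's height over the tangent of half this angle, whatever the lens; pixels are square), "cx", "cy" (the principal point, pixels), "distortion" ([k1, k2, p1, p2, k3] as OpenCV has them; the pictures are not rectified), "cam_to_world" (4x4, takes a point from camera to world coordinates). Camera axes: x right, y down, z forward; pixel columns grow to the right and rows downward; lengths in m; the calibration is good to about 2 mm. A picture is of the moment at which its call begins.
- arm.hand_in(): hands the job in, once; it reports no verdict.
Trained networks look in the newest picture that a camera, given by its name, has taken for a name from the list of things; names that differ only in an ending like _2 or _b are one class to them, and where a whole thing is asked for, a point or a joint stands for the part that bears it (a point fixed in the world has none). Each returns a list of dicts, best first, with "confidence" (0 to 1); they miss things now and then, are a little off and sometimes report something else, mostly with a low value. They report only what shows in the picture. A call takes as long as a camera call.
- finder.look_for(camera, label): "position" ([x, y, z] in m, in the coordinates of the camera as it stood for that picture, good to about 4 mm: the middle of the surface that is visible of it).
- finder.outline_of(camera, label): "region" (400x640 bool, what is visible of it).
- finder.place_of(camera, label): "position" ([x, y, z] in m, in the coordinates of the camera as it stood for that picture, good to about 4 mm: a listed point, or the origin of a listed thing).
The state is a dict: "clock": time; "joints": joint angles; "joint_velocities": joint speeds; "joint_torque": joint torques, N m; "tcp_pos": TCP position; "tool_rot": TCP orientation; "force": force on the tool from outside, world axes, zero at the start; "moment": the same for the moment, N m; "opening": finger opening in m.
Only numpy, scipy, OpenCV 4.12 (cv2) and the standard library are available. Lean on these libraries where they do the work, as an engineer would, in place of code of your own. Each camera call takes 0.05 s, during which the arm holds its last target. There are 200 camera calls.

## Working session

There is one attempt and no reset: what is moved stays moved. The work goes in short steps, Python scripts to look and compute and a tool call to move; the robot and the scene stay as the last step left them, time stands still between calls to the robot, and variables do not carry over. Pictures are saved under pics/ and viewed, about 8 in all and at most 12, crops included, and the job is handed in when it is done.

Besides the shell and the picture viewer there is one more tool, called after "Emit:" as name([rows], argument=value, ...), one row to a line, values as JSON. send_rows: Moves the arm, as the interface text tells. Its arguments: {"type":"object","properties":{"moves":{"type":"array","items":{"type":"array","items":{"type":"number"}}},"newtons":{"type":"number"}},"required":["moves"]}

```bash
mkdir -p pics
cat > h.py <<'E'
from station import arm, eyes, finder
import numpy as np, cv2
def shot(n,save=None):
    im=eyes.get_image(n)
    if save: cv2.imwrite('pics/'+save,cv2.cvtColor(im['pixels'],cv2.COLOR_RGB2BGR))
    return im
def w(im,p): return (im['cam_to_world']@np.r_[p,1])[:3]
def cloud(im):
    h,wd=im['z_map'].shape; f=h/2/np.tan(np.radians(im['fovy']/2))
    K=np.array([[f,0,im['cx']],[0,f,im['cy']],[0,0,1.]])
    u,v=np.meshgrid(np.arange(wd),np.arange(h))
    n=cv2.undistortPoints(np.stack([u,v],-1).reshape(-1,1,2).astype(float),K,np.array(im['distortion'],float)).reshape(h,wd,2)
    z=im['z_map']; P=np.stack([n[...,0]*z,n[...,1]*z,z,np.ones_like(z)],-1)@im['cam_to_world'].T
    P=P[...,:3]; P[z==0]=np.nan
    return P
E
python3 - <<'E'
from h import *
np.set_printoptions(precision=4,suppress=True)
print(arm.get_state())
for c in('scene','top'):
    im=shot(c,c+'1.png'); print(c,im['fovy'],im['distortion'],im['cam_to_world'].round(3).tolist())
    for l in('carrier_grip','carrier_head','rail_mouth','rail','beaker','petri','jar'):
        print(l,[(np.round(w(im,d['position']),4),round(d['confidence'],2)) for d in finder.place_of(c,l)[:2]])
E
```

```text
{'clock': 0.0, 'joints': array([57.2905, 14.0833, 89.3258, -0.    , 76.702 , -9.9739]), 'joint_velocities': array([ 0.0315, -0.0422,  0.0147, -0.0376, -0.0663, -0.0894]), 'joint_torque': array([  0.0004, -42.952 , -32.6121,  -0.0002,   0.0054,   0.    ]), 'tcp_pos': array([0.2509, 0.599 , 0.2442]), 'tool_rot': array([-179.8905,   -0.0192,  157.2644]), 'force': array([-0.2222,  0.0661,  0.7192]), 'moment': array([0.003 , 0.0103, 0.0181]), 'opening': 0.08510456539034932}
scene 52.01854949225816 [0.0373 0.     0.     0.     0.    ] [[0.606, -0.555, 0.57, -0.261], [-0.796, -0.429, 0.428, -0.585], [0.008, -0.713, -0.701, 1.019], [0.0, 0.0, 0.0, 1.0]]
carrier_grip [(array([0.4462, 0.2539, 0.1314]), 0.6)]
carrier_head [(array([0.4437, 0.2613, 0.0711]), 0.72)]
rail_mouth [(array([0.4314, 0.0564, 0.101 ]), 0.87)]
rail [(array([0.4269, 0.0551, 0.0077]), 0.92)]
beaker [(array([ 0.4548, -0.3805,  0.0018]), 0.95)]
petri [(array([ 0.5617, -0.4368, -0.0011]), 0.83), (array([ 0.4534, -0.3832,  0.0007]), 0.56)]
jar [(array([0.4415, 0.3922, 0.0054]), 0.85)]
top 45.61971106626086 [-0.1302  0.      0.      0.      0.    ] [[0.02, -0.998, 0.055, 0.392], [-1.0, -0.019, 0.017, -0.049], [-0.016, -0.055, -0.998, 1.678], [0.0, 0.0, 0.0, 1.0]]
carrier_grip [(array([0.4433, 0.2552, 0.1328]), 0.93), (array([ 0.5655, -0.4322, -0.    ]), 0.61)]
carrier_head [(array([0.4429, 0.2563, 0.0688]), 0.72)]
rail_mouth [(array([0.4285, 0.0551, 0.0973]), 0.8)]
rail [(array([0.4347, 0.0516, 0.0018]), 0.85)]
beaker [(array([ 0.4601, -0.3809, -0.0029]), 0.83)]
petri [(array([ 0.561 , -0.4333, -0.0002]), 0.81), (array([0.4455, 0.2599, 0.1332]), 0.5)]
jar [(array([ 0.4356,  0.3959, -0.0011]), 0.75)]
```

View pics/scene1.png

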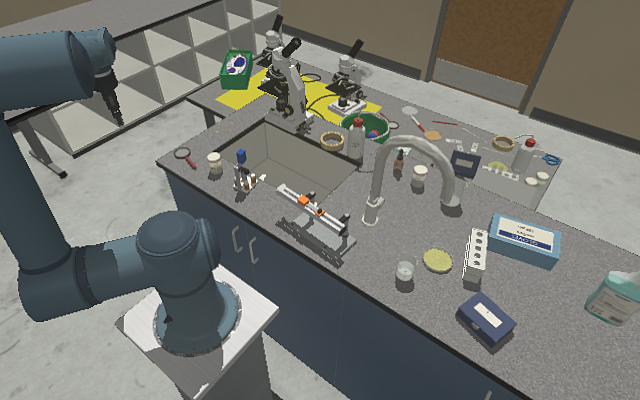

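View pics/top1.png

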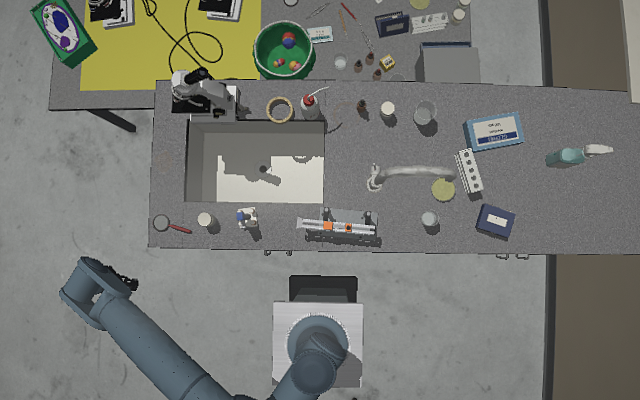

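The scene view shows the carrier with its blue block near (240,160) and the rail running from (280,187) to (348,235). In the top view the carrier is at (247,218) and the rail spans x 300–378 at row 227, with the orange stop at (328–350,227). The faucet stands beyond the rail. Next I'll fit the geometry from depth.

Run:
```python
from h import *
np.set_printoptions(precision=4,suppress=True)
crops=[]
for c,(x0,y0,x1,y1) in(('scene',(215,140,375,260)),('top',(225,195,395,255))):
    im=shot(c); P=cloud(im); rgb=im['pixels'].astype(int)
    hsv=cv2.cvtColor(im['pixels'],cv2.COLOR_RGB2HSV)
    near=(abs(P[...,0]-.44)<.1)
    b=near&(abs(P[...,1]-.256)<.06)&(hsv[...,0]>100)&(hsv[...,0]<130)&(hsv[...,1]>120)&(P[...,2]>.08)
    q=P[b]; print(c,'blue',len(q),q.mean(0),np.percentile(q,[2,98],axis=0).tolist())
    t=q[q[:,2]>np.percentile(q[:,2],98)-.006]; print(' top',len(t),t.mean(0),cv2.minAreaRect((t[:,:2]*1000).astype(np.float32)))
    r=near&(P[...,1]<.1)&(P[...,1]>-.21)&(P[...,2]>.103)&(P[...,2]<.117)&(abs(P[...,0]-.425)<.06)
    q=P[r]; print(' rail top',len(q),q.mean(0)); print(cv2.minAreaRect((q[:,:2]*1000).astype(np.float32)), cv2.fitLine((q[:,:2]*1000).astype(np.float32),cv2.DIST_HUBER,0,.01,.01).ravel())
    o=near&(P[...,1]<.1)&(P[...,1]>-.21)&(hsv[...,0]<16)&(hsv[...,1]>150)&(hsv[...,2]>110); q=P[o]; print(' orange',len(q),np.percentile(q,[2,50,98],axis=0).tolist())
    for y in np.arange(.07,-.21,-.02):
        s=near&(abs(P[...,1]-y)<.004)&(P[...,2]>.10)&(P[...,2]<.117)
        if s.any(): print('  y%.2f x'%y,np.round([P[s][:,0].min(),np.median(P[s][:,0]),P[s][:,0].max(),np.median(P[s][:,2])],4))
    bgr=cv2.cvtColor(im['pixels'],cv2.COLOR_RGB2BGR)[y0:y1,x0:x1]
    crops.append(cv2.resize(bgr,(780,int(780*(y1-y0)/(x1-x0))),interpolation=cv2.INTER_CUBIC))
cv2.imwrite('pics/crop1.png',cv2.resize(np.vstack(crops),None,fx=.69,fy=.69))
```

```text
scene blue 71 [0.4412 0.2539 0.1392] [[0.4312295162863561, 0.24592354760019977, 0.11506500540334141], [0.45632146749871266, 0.2643518712715285, 0.1566096539988589]]
 top 28 [0.4446 0.2553 0.1539] ((444.1778564453125, 255.711669921875), (22.23133659362793, 18.134912490844727), 8.99011516571045)
 rail top 623 [ 0.419  -0.0696  0.1093]
((438.15386962890625, -58.27125549316406), (265.0102844238281, 75.79271697998047), 86.2610092163086) [  0.036    0.9994 414.9487 -57.4463]
 orange 99 [[0.4034370758030131, -0.10453563343068285, 0.09810768696598181], [0.41509591248885486, -0.03544957859735609, 0.12225943049808774], [0.4528710517350039, -0.016232290181423723, 0.1273589524118673]]
  y0.07 x [0.4073 0.4185 0.4441 0.1111]
  y0.05 x [0.4108 0.4183 0.4389 0.1098]
  y0.03 x [0.408  0.4217 0.4379 0.1096]
  y0.01 x [0.4079 0.4133 0.4393 0.1093]
  y-0.01 x [0.4061 0.4073 0.4114 0.1087]
  y-0.03 x [0.403  0.4556 0.4781 0.1054]
  y-0.05 x [0.4035 0.4132 0.4325 0.1099]
  y-0.07 x [0.4023 0.4109 0.4286 0.1104]
  y-0.09 x [0.3996 0.4035 0.4101 0.1137]
  y-0.11 x [0.3976 0.4094 0.4246 0.1092]
  y-0.13 x [
[... 686 characters left out ...]
, [0.4200110752406842, -0.03570677366992726, 0.12369357766073741], [0.4310330000119437, -0.01915444503126807, 0.1308409619034005]]
  y0.07 x [0.4126 0.429  0.4457 0.1134]
  y0.05 x [0.4164 0.4296 0.4394 0.1109]
  y0.03 x [0.4134 0.4202 0.44   0.1105]
  y0.01 x [0.4105 0.4172 0.4369 0.1109]
  y-0.01 x [0.4109 0.4176 0.4342 0.1087]
  y-0.03 x [0.4081 0.4645 0.4811 0.1069]
  y-0.05 x [0.4085 0.4183 0.4316 0.1105]
  y-0.07 x [0.4056 0.4154 0.432  0.1098]
  y-0.09 x [0.4028 0.4191 0.4291 0.1136]
  y-0.11 x [0.4031 0.4096 0.4294 0.1104]
  y-0.13 x [0.4001 0.4133 0.4266 0.1089]
  y-0.15 x [0.4005 0.4171 0.4237 0.1085]
  y-0.17 x [0.3976 0.4423 0.4705 0.1066]
  y-0.19 x [0.3947 0.4078 0.4211 0.1077]
```

View pics/crop1.png

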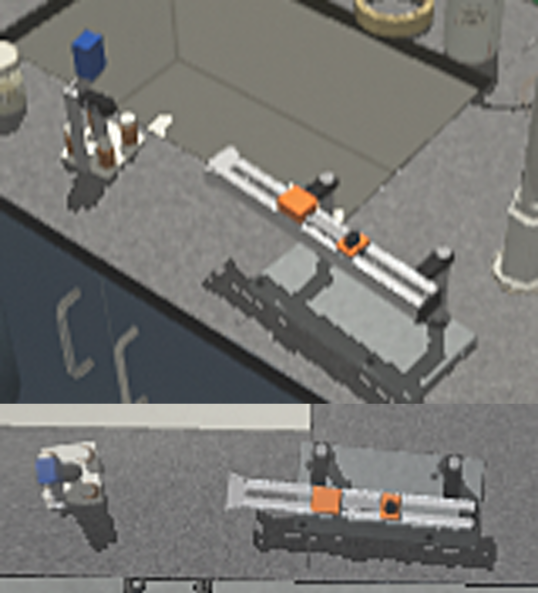

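The crop shows the rail nearly along −y, about 4° off, with posts on +x. The carrier stands with its C-arm on the robot side, and the stop unit has two orange blocks. Next is the carrier's yaw and the rail edge line.

Run:
```python
from h import *
np.set_printoptions(precision=4,suppress=True)
tiles=[]
for c in('scene','top'):
    im=shot(c); P=cloud(im); hsv=cv2.cvtColor(im['pixels'],cv2.COLOR_RGB2HSV)
    reg=(abs(P[...,0]-.445)<.07)&(abs(P[...,1]-.256)<.06)
    for lo,hi in((.004,.02),(.03,.05),(.095,.118),(.125,.17)):
        m=reg&(P[...,2]>lo)&(P[...,2]<hi); q=P[m]
        if len(q)>4: print(c,lo,len(q),q.mean(0),np.percentile(q,[3,97],axis=0)[:,:2].tolist(),cv2.minAreaRect((q[:,:2]*1000).astype(np.float32)))
    # rail near edge & far edge line fits
    ys=np.arange(.03,-.185,-.006)
    for side in(0,1):
        e=[]
        for y in ys:
            s=(abs(P[...,1]-y)<.003)&(P[...,2]>.1045)&(P[...,2]<.116)&(abs(P[...,0]-.42)<.02+.001)
            if s.sum()>1: e.append((y,np.percentile(P[s][:,0],[4,96])[side]))
        e=np.array(e)
        l=cv2.fitLine((e*1000).astype(np.float32),cv2.DIST_HUBER,0,.01,.01).ravel(); s=l[1]/l[0]
        print(c,'edge',side,'slope deg',np.degrees(np.arctan(s)),'x at y=.055',l[3]+s*(55-l[2]),'x at -.1',l[3]+s*(-100-l[2]))
    s=(P[...,2]>.09)&(P[...,2]<.122)&(abs(P[...,0]-.42)<.04)&(P[...,1]<.12)&(P[...,1]>-.23); print('y ends',np.percentile(P[s][:,1],[.5,1,99,99.5]), P[s][:,1].min(),P[s][:,1].max())
    # rectified top-down maps at assumed heights
    f=200/np.tan(np.radians(im['fovy']/2)); K=np.array([[f,0,im['cx']],[0,f,im['cy']],[0,0,1.]])
    T=np.linalg.inv(im['cam_to_world'])
    for h in(.008,.154):
        X,Y=np.meshgrid(np.linspace(.51,.37,280),np.linspace(.33,.19,280),indexing='ij')
        W=np.stack([X,Y,np.full_like(X,h)],-1).reshape(-1,3)
        px=cv2.projectPoints(W,cv2.Rodrigues(T[:3,:3])[0],T[:3,3],K,np.array(im['distortion']))[0].reshape(280,280,2).astype(np.float32)
        t=cv2.remap(im['pixels'],px[...,0],px[...,1],cv2.INTER_CUBIC)
        for k in range(0,280,40): t[k]//=2; t[:,k]//=2
        tiles.append(t)
cv2.imwrite('pics/tiles.png',cv2.cvtColor(np.vstack([np.hstack(tiles[:2]),np.hstack(tiles[2:])]),cv2.COLOR_RGB2BGR))
```

```text
scene 0.004 169 [0.4374 0.2491 0.0091] [[0.401198400605272, 0.2210588946710589], [0.4771921911559759, 0.28864126214220454]] ((439.08978271484375, 252.55703735351562), (114.6053466796875, 107.67839813232422), 3.8035714626312256)
scene 0.03 91 [0.4345 0.2446 0.0385] [[0.4050455763828975, 0.22486072734749815], [0.470821426828999, 0.2773129483878772]] ((437.155029296875, 252.0871124267578), (68.27204895019531, 59.33097457885742), 11.976710319519043)
scene 0.095 68 [0.4233 0.2506 0.1096] [[0.40622856547029695, 0.2415902537820355], [0.4533165935413564, 0.2608556044517874]] ((431.8370666503906, 254.11354064941406), (57.16533660888672, 19.570964813232422), 7.903619766235352)
scene 0.125 91 [0.4423 0.2524 0.1442] [[0.431089428048204, 0.24451231803343004], [0.4578657287234398, 0.26410557811380203]] ((445.356201171875, 256.2684631347656), (32.39078903198242, 22.59799575805664), 10.496898651123047)
scene edge 0 slope deg 2.596619 x at y=.055 409.66806 x at -.1 402.6387
scene edge 1 slope deg 3.9474525 x at y=.055 437.001 x at -.1 426.3052
y ends [-0.1888 -0.1885  0.0712  0.0726] -0.1896897315881
[... 444 characters left out ...]
30957), 6.938395023345947)
top 0.095 44 [0.4214 0.2515 0.11  ] [[0.4088825694363511, 0.24227956795337108], [0.4400508158177156, 0.2605111852869421]] ((427.7939758300781, 252.96343994140625), (40.22184753417969, 17.328914642333984), 7.716192245483398)
top 0.125 62 [0.4458 0.2544 0.1491] [[0.4339556922602224, 0.24539596842986222], [0.45687842202731804, 0.26598353170992173]] ((445.5992736816406, 256.1540832519531), (23.539926528930664, 21.844106674194336), 3.225480556488037)
top edge 0 slope deg 3.9673314 x at y=.055 415.36752 x at -.1 404.61768
top edge 1 slope deg 4.0884604 x at y=.055 439.887 x at -.1 428.80783
y ends [-0.1875 -0.1873  0.07    0.0703] -0.18804242503149193 0.07354475010015057
```

View pics/tiles.png

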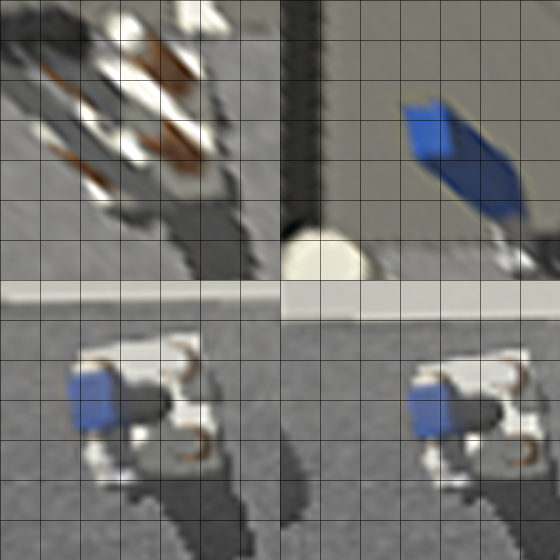

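Tiles: tray and bridge are turned about 8.5°, so carrier yaw is about −81.5°. The block centre is about (0.445, 0.2555, 0.132), which agrees in both views and with the text heights. The rail yaw is about −94°. I'll move above the carrier.

Emit:
send_rows([
  [-4,-3,0,0,0,-0.07,0],
  [-8,-6.2,0,0,0,-0.14,0],
  [-12,-9.3,0,0,0,-0.21,0],
  [-16,-12.4,0,0,0,-0.28,0],
  [-20,-15.5,0,0,0,-0.35,0],
  [-24,-18.6,0,0,0,-0.42,0],
  [-28,-21.7,0,0,0,-0.49,0],
  [-31.2,-24.2,0,0,0,-0.545,0],
  [-31.2,-24.2,0,0,0,-0.545,0],
  [-31.2,-24.2,0,0,0,-0.545,0],
])

```text
clock: 2.0
tcp_pos: [0.4458, 0.2551, 0.2454]
tool_rot: [180.0, 0.0, -171.7]
force: [-1.1, 0.6, -0.1]
opening: 0.0857
```

```bash
cat >> h.py <<'E'
from scipy.spatial.transform import Rotation as R
def st():
    s=arm.get_state(); print('t',s['clock'],'tcp',s['tcp_pos'].round(4),'rpy',s['tool_rot'].round(2),'F',s['force'].round(1),'M',s['moment'].round(2),'op',round(s['opening'],4)); return s
def to(x,y,z,yaw,s=None):
    s=s or arm.get_state(); M=R.from_euler('xyz',s['tool_rot'],degrees=True); N=R.from_euler('xyz',[180,0,yaw],degrees=True)
    print('cm',(M.inv().apply(np.array([x,y,z])-s['tcp_pos'])*100).round(2),'rv',(M.inv()*N).as_rotvec().round(4))
E
python3 - <<'E'
from h import *
s=st(); to(.4448,.2555,.130,188.5)
E
```

```text
t 2.0 tcp [0.4458 0.2551 0.2454] rpy [ 1.7998e+02  1.0000e-02 -1.7165e+02] F [-1.1  0.6 -0.1] M [ 0.05 -0.01 -0.06] op 0.0857
cm [ 0.1   0.05 11.54] rv [ 0.0004  0.0001 -0.0027]
```

Emit:
send_rows([
  [0,0,4,0,0,0,0],
  [0,0,8,0,0,0,0],
  [0,0,10.5,0,0,0,0],
  [0,0,11.5,0,0,0,0],
  [0,0,11.5,0,0,0,0.4],
  [0,0,11.5,0,0,0,1],
  [0,0,11.5,0,0,0,1],
  [0,0,11.5,0,0,0,1],
  [0,0,11.5,0,0,0,1],
  [0,0,11.5,0,0,0,1],
  [0,0,11.5,0,0,0,1],
], newtons=60)

```text
clock: 3.1
tcp_pos: [0.4465, 0.2559, 0.1316]
tool_rot: [180.0, 0.1, -171.5]
force: [0.0, -1.0, 5.9]
opening: 0.0197
```

Run:
```python
from h import *
s=st()
im=shot('scene'); c=im['pixels'][110:240,180:340]
print([np.round(w(im,d['position']),4) for d in finder.place_of('scene','carrier_head')[:1]])
cv2.imwrite('pics/g1.png',cv2.cvtColor(cv2.resize(c,None,fx=4,fy=4,interpolation=2),cv2.COLOR_RGB2BGR))
```

```text
t 3.1 tcp [0.4465 0.2559 0.1316] rpy [ 1.7999e+02  1.5000e-01 -1.7152e+02] F [ 0.  -1.   5.9] M [-0.1  -0.02 -0.02] op 0.0197
[array([0.4424, 0.2589, 0.0677])]
```

View pics/g1.png

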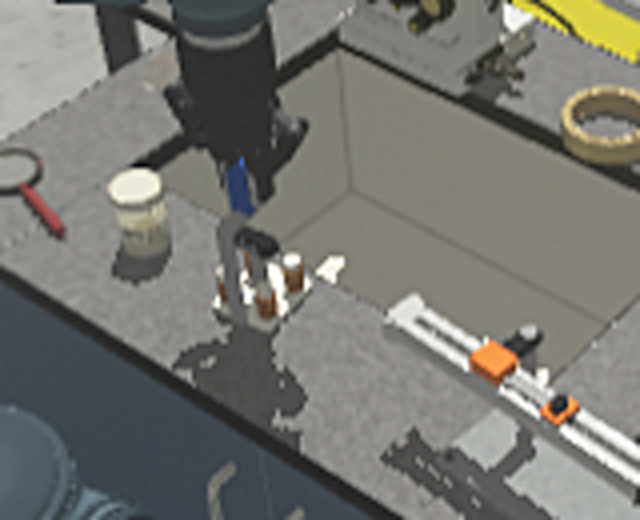

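Emit:
send_rows([
  [0,0,-1,0,0,0,1],
  [0,0,-2,0,0,0,1],
  [0,0,-3.1,0,0,0,1],
  [0,0,-3.1,0,0,0,1],
])

```text
clock: 3.6
tcp_pos: [0.4465, 0.2561, 0.1633]
tool_rot: [180.0, 0.2, -171.5]
force: [0.3, 0.5, -2.6]
opening: 0.019
```

Run:
```python
from h import *
s=st(); to(.433,.113,.1625,175.9)
```

```text
t 3.6 tcp [0.4465 0.2561 0.1633] rpy [ 179.96    0.2  -171.51] F [ 0.3  0.5 -2.6] M [0.05 0.04 0.02] op 0.019
cm [  3.45 -13.96   0.06] rv [0.001  0.0035 0.2198]
```

Emit:
send_rows([
  [0.4,-2,0,0,0,0.03,1],
  [0.9,-4,0,0,0,0.065,1],
  [1.5,-6,0,0,0,0.1,1],
  [2,-8,0,0,0,0.13,1],
  [2.5,-10,0,0,0,0.16,1],
  [3,-12,0,0,0,0.19,1],
  [3.45,-14,0,0,0,0.22,1],
  [3.45,-14,0,0,0,0.22,1],
  [3.45,-14,0,0,0,0.22,1],
])

```text
clock: 4.5
tcp_pos: [0.4319, 0.1122, 0.1612]
tool_rot: [180.0, -0.0, 175.9]
force: [-0.3, 0.2, -3.1]
opening: 0.0194
```

Run:
```python
from h import *
np.set_printoptions(precision=4,suppress=True)
s=st(); tiles=[]
d=np.array([-.0715,-.9974]); n=np.array([.9974,-.0715])
for c in('scene','top'):
    im=shot(c); P=cloud(im)
    for l in('carrier_head','carrier_grip','rail_mouth'):
        print(c,l,[(np.round(w(im,q['position']),4),round(q['confidence'],2)) for q in finder.place_of(c,l)[:1]])
    f=200/np.tan(np.radians(im['fovy']/2)); K=np.array([[f,0,im['cx']],[0,f,im['cy']],[0,0,1.]]); T=np.linalg.inv(im['cam_to_world'])
    if c=='scene':
        cv2.imwrite('pics/pre.png',cv2.cvtColor(cv2.resize(im['pixels'][130:240,220:360],None,fx=5,fy=5,interpolation=2),cv2.COLOR_RGB2BGR))
    reg=(abs(P[...,0]-.433)<.06)&(abs(P[...,1]-.113)<.06)
    hsv=cv2.cvtColor(im['pixels'],cv2.COLOR_RGB2HSV)
    m=reg&(P[...,2]>.08)&(P[...,2]<.12)&(hsv[...,2]<60); q=P[m]; print('dark',len(q),q.mean(0) if len(q) else '',np.percentile(q,[5,95],axis=0).tolist() if len(q) else '')
    m=reg&(P[...,2]>.024)&(P[...,2]<.046)&(hsv[...,2]>120); q=P[m]; print('tray',len(q),q.mean(0) if len(q) else '',np.percentile(q,[5,95],axis=0).tolist() if len(q) else '')
```

```text
t 4.5 tcp [0.4319 0.1122 0.1612] rpy [179.97  -0.   175.85] F [-0.3  0.2 -3.1] M [-0.04 -0.05 -0.04] op 0.0194
scene carrier_head [(array([0.4303, 0.1176, 0.096 ]), 0.57)]
scene carrier_grip [(array([0.4294, 0.1121, 0.1595]), 0.64)]
scene rail_mouth [(array([0.4312, 0.057 , 0.1021]), 0.97)]
dark 49 [0.429  0.1087 0.1023] [[0.4196852910832806, 0.09247541885839554, 0.09856589313994626], [0.43888479689043985, 0.1277701456498551, 0.10604904675990738]]
tray 127 [0.4218 0.1079 0.0378] [[0.39555470771420304, 0.08205716364524526, 0.033550255616114424], [0.4478811002832211, 0.13937991599022512, 0.04178333731427014]]
top carrier_head []
top carrier_grip []
top rail_mouth [(array([0.4261, 0.0594, 0.0954]), 0.93)]
dark 0  
tray 0
```

View pics/pre.png

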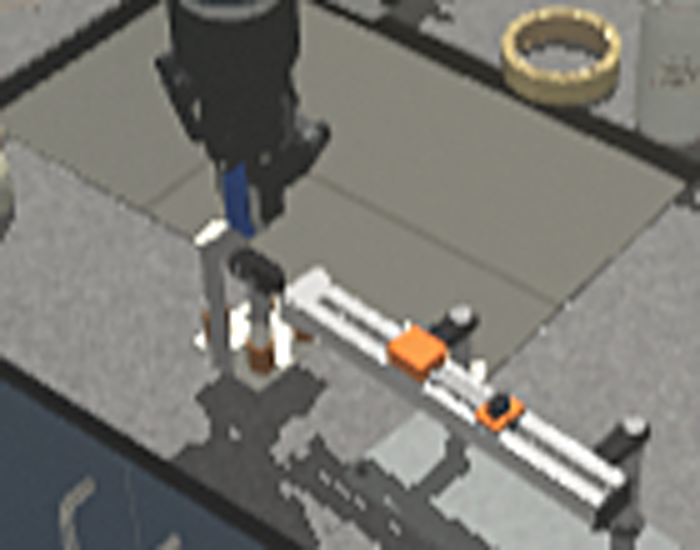

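The carrier hangs upright at (250,290), just before the flare at (310,290). The network and the depth edges disagree by about 4 mm on lateral offset, so I'll check with one rectified view.

Run:
```python
from h import *
tiles=[]
d=np.array([-.0715,-.9974]); n=np.array([.9974,-.0715]); o=np.array([.428,.0555])
for c,h in(('scene',.110),('scene',.1045),('top',.110)):
    im=shot(c)
    f=200/np.tan(np.radians(im['fovy']/2)); K=np.array([[f,0,im['cx']],[0,f,im['cy']],[0,0,1.]]); T=np.linalg.inv(im['cam_to_world'])
    V,U=np.meshgrid(np.arange(40,-40,-.4),np.arange(-90,220,.4),indexing='ij')
    XY=o+(U[...,None]*d+V[...,None]*n)/1000
    W=np.concatenate([XY,np.full(U.shape+(1,),h)],-1).reshape(-1,3)
    px=cv2.projectPoints(W,cv2.Rodrigues(T[:3,:3])[0],T[:3,3],K,np.array(im['distortion']))[0].reshape(*U.shape,2).astype(np.float32)
    t=cv2.remap(im['pixels'],px[...,0],px[...,1],cv2.INTER_CUBIC)
    for v in range(-30,40,10): k=int((40-v)/.4); t[k]=t[k]//2 if v else (255,0,255)
    for u in range(-80,220,20): k=int((u+90)/.4); t[:,k]=t[:,k]//2 if u else (255,0,255)
    tiles.append(t)
cv2.imwrite('pics/rect.png',cv2.cvtColor(np.vstack(tiles),cv2.COLOR_RGB2BGR))
```

```text
(no output)
```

View pics/rect.png

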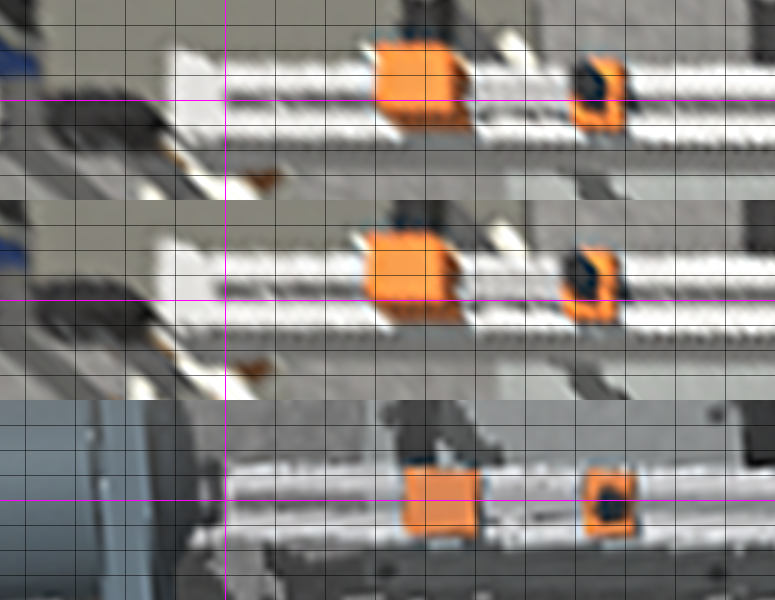

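The rectified view shows the rail's axis parallel to my estimate and centred at v≈0. The roller head in the same camera sits at v≈−3 to −4 mm (rows 285–333 against axis row 300). I'll shift +3 mm and enter slowly.

Emit:
send_rows([
  [-0.15,0,0,0,0,0,1],
  [-0.3,-0.4,0,0,0,0,1],
  [-0.3,-0.8,0,0,0,0,1],
  [-0.3,-1.2,0,0,0,0,1],
  [-0.3,-1.6,0,0,0,0,1],
  [-0.3,-2,0,0,0,0,1],
  [-0.3,-2.3,0,0,0,0,1],
  [-0.3,-2.6,0,0,0,0,1],
  [-0.3,-2.8,0,0,0,0,1],
  [-0.3,-3,0,0,0,0,1],
  [-0.3,-3,0,0,0,0,1],
])

```text
clock: 6.15
tcp_pos: [0.4328, 0.0819, 0.1613]
tool_rot: [-180.0, 0.0, 175.9]
force: [0.1, 0.6, -3.4]
opening: 0.0194
```

Run:
```python
from h import *
s=st()
```

```text
t 6.15 tcp [0.4328 0.0819 0.1613] rpy [-180.      0.    175.87] F [ 0.1  0.6 -3.4] M [ 0.02 -0.02 -0.  ] op 0.0194
```

Emit:
send_rows([
  [0,-0.2,0,0,0,0,1],
  [0,-0.4,0,0,0,0,1],
  [0,-0.6,0,0,0,0,1],
  [0,-0.8,0,0,0,0,1],
  [0,-1.0,0,0,0,0,1],
  [0,-1.2,0,0,0,0,1],
  [0,-1.2,0,0,0,0,1],
])

```text
clock: 6.85
tcp_pos: [0.4319, 0.0704, 0.1615]
tool_rot: [179.9, -0.0, 175.9]
force: [-1.0, 3.1, 1.2]
opening: 0.0194
```

Emit:
send_rows([
  [0,0.1,-0.1,0,0,0,1],
  [0,0.1,-0.2,0,0,0,1],
  [0,0.1,-0.2,0,0,0,1],
])

```text
clock: 7.15
tcp_pos: [0.4319, 0.0708, 0.1631]
tool_rot: [-180.0, -0.0, 175.9]
force: [0.0, 0.2, -3.3]
opening: 0.0194
```

Emit:
send_rows([
  [0,-0.2,0,0,0,0,1],
  [0,-0.4,0,0,0,0,1],
  [0,-0.6,0,0,0,0,1],
  [0,-0.6,0,0,0,0,1],
])

```text
clock: 7.55
tcp_pos: [0.431, 0.0648, 0.1629]
tool_rot: [-180.0, -0.1, 175.9]
force: [-2.4, 0.3, -3.6]
opening: 0.0195
```

Emit:
send_rows([
  [0.08,0,0,0,0,0,1],
  [0.08,-0.2,0,0,0,0,1],
  [0.08,-0.4,0,0,0,0,1],
  [0.08,-0.6,0,0,0,0,1],
  [0.08,-0.8,0,0,0,0,1],
  [0.08,-0.8,0,0,0,0,1],
])

```text
clock: 8.15
tcp_pos: [0.4302, 0.0568, 0.1633]
tool_rot: [-180.0, -0.0, 175.9]
force: [-2.7, 0.9, -3.0]
opening: 0.019
```

Emit:
send_rows([
  [0.1,0,0,0,0,0,1],
  [0.12,0,0,0,0,0,1],
  [0.12,0,0,0,0,0,1],
])

```text
clock: 8.45
tcp_pos: [0.4296, 0.0571, 0.1637]
tool_rot: [-180.0, 0.1, 175.9]
force: [-0.3, -0.1, -3.3]
opening: 0.019
```

Emit:
send_rows([
  [0,-0.2,0,0,0,0,1],
  [0,-0.4,0,0,0,0,1],
  [0,-0.6,0,0,0,0,1],
  [0,-0.8,0,0,0,0,1],
  [0,-1.0,0,0,0,0,1],
  [0,-1.0,0,0,0,0,1],
])

```text
clock: 9.05
tcp_pos: [0.4283, 0.047, 0.1633]
tool_rot: [-180.0, 0.0, 175.9]
force: [-0.7, -0.5, -4.0]
opening: 0.0197
```

Emit:
send_rows([
  [0,-0.3,0,0,0,0,1],
  [0,-0.6,0,0,0,0,1],
  [0,-0.9,0,0,0,0,1],
  [0,-1.2,0,0,0,0,1],
  [0,-1.5,0,0,0,0,1],
  [0,-1.8,0,0,0,0,1],
  [0,-1.8,0,0,0,0,1],
])

```text
clock: 9.75
tcp_pos: [0.4271, 0.029, 0.1633]
tool_rot: [-180.0, 0.0, 175.9]
force: [-1.1, 0.1, -4.6]
opening: 0.0186
```

Run:
```python
from h import *
s=st()
```

```text
t 9.75 tcp [0.4271 0.029  0.1633] rpy [-1.8000e+02  1.0000e-02  1.7586e+02] F [-1.1  0.1 -4.6] M [-0.04 -0.01 -0.09] op 0.0186
```

Emit:
send_rows([
  [0.04,-0.2,0.04,0,0,0,1],
  [0.05,-0.4,0.05,0,0,0,1],
  [0.06,-0.6,0.05,0,0,0,1],
  [0.06,-0.8,0.05,0,0,0,1],
  [0.06,-1.0,0.05,0,0,0,1],
  [0.06,-1.2,0.05,0,0,0,1],
  [0.06,-1.4,0.05,0,0,0,1],
  [0.06,-1.4,0.05,0,0,0,1],
])

```text
clock: 10.55
tcp_pos: [0.4255, 0.0152, 0.1628]
tool_rot: [-180.0, 0.0, 175.9]
force: [-0.0, -0.3, -3.7]
opening: 0.0193
```

Emit:
send_rows([
  [0,-0.2,0,0,0,0,1],
  [0,-0.4,0,0,0,0,1],
  [0,-0.6,0,0,0,0,1],
  [0,-0.8,0,0,0,0,1],
  [0,-1.0,0,0,0,0,1],
  [0,-1.0,0,0,0,0,1],
])

```text
clock: 11.15
tcp_pos: [0.4247, 0.0052, 0.1628]
tool_rot: [-180.0, 0.0, 175.9]
force: [-1.2, -0.4, -2.8]
opening: 0.0195
```

Emit:
send_rows([
  [0.04,-0.2,0,0,0,0,1],
  [0.05,-0.4,0,0,0,0,1],
  [0.05,-0.6,0,0,0,0,1],
  [0.06,-0.8,0,0,0,0,1],
  [0.06,-1.0,0,0,0,0,1],
  [0.06,-1.0,0,0,0,0,1],
])

```text
clock: 11.75
tcp_pos: [0.4234, -0.0047, 0.1627]
tool_rot: [180.0, -0.0, 175.9]
force: [0.4, 0.4, -3.7]
opening: 0.0192
```

Emit:
send_rows([
  [0.01,-0.2,0,0,0,0,1],
  [0.02,-0.4,0,0,0,0,1],
  [0.02,-0.6,0,0,0,0,1],
  [0.03,-0.8,0,0,0,0,1],
  [0.03,-1.0,0,0,0,0,1],
  [0.03,-1.0,0,0,0,0,1],
])

```text
clock: 12.35
tcp_pos: [0.4222, -0.0152, 0.1627]
tool_rot: [-179.9, -0.0, 175.9]
force: [-0.7, 0.7, -5.0]
opening: 0.0194
```

Emit:
send_rows([
  [0.02,-0.2,0,0,0,0,1],
  [0.02,-0.4,0,0,0,0,1],
  [0.03,-0.6,0,0,0,0,1],
  [0.03,-0.6,0,0,0,0,1],
])

```text
clock: 12.75
tcp_pos: [0.4217, -0.0209, 0.1629]
tool_rot: [-180.0, 0.0, 175.9]
force: [-0.2, -0.1, -4.7]
opening: 0.0191
```

Emit:
send_rows([
  [0.01,-0.2,0,0,0,0,1],
  [0.02,-0.4,0,0,0,0,1],
  [0.02,-0.6,0,0,0,0,1],
  [0.02,-0.6,0,0,0,0,1],
])

```text
clock: 13.15
tcp_pos: [0.421, -0.0268, 0.1628]
tool_rot: [-180.0, 0.0, 175.9]
force: [-0.1, -1.1, -5.3]
opening: 0.019
```

Emit:
send_rows([
  [0.01,-0.2,0,0,0,0,1],
  [0.02,-0.4,0,0,0,0,1],
  [0.02,-0.6,0,0,0,0,1],
  [0.02,-0.6,0,0,0,0,1],
])

```text
clock: 13.55
tcp_pos: [0.4204, -0.0327, 0.1628]
tool_rot: [-180.0, -0.0, 175.9]
force: [-0.3, 0.7, -4.7]
opening: 0.0193
```

Emit:
send_rows([
  [0.01,-0.2,0,0,0,0,1],
  [0.02,-0.4,0,0,0,0,1],
  [0.02,-0.6,0,0,0,0,1],
  [0.03,-0.8,0,0,0,0,1],
  [0.03,-0.8,0,0,0,0,1],
])

```text
clock: 14.05
tcp_pos: [0.4195, -0.0407, 0.1628]
tool_rot: [-180.0, 0.0, 175.9]
force: [0.8, -0.3, -5.0]
opening: 0.0194
```

Run:
```python
from h import *
s=st()
im=shot('scene')
cv2.imwrite('pics/mid.png',cv2.cvtColor(cv2.resize(im['pixels'][130:260,250:390],None,fx=5,fy=4.6,interpolation=2),cv2.COLOR_RGB2BGR))
print([np.round(w(im,q['position']),4) for q in finder.place_of('scene','carrier_head')[:1]])
```

```text
t 14.05 tcp [ 0.4195 -0.0407  0.1628] rpy [-179.97    0.    175.87] F [ 0.8 -0.3 -5. ] M [ 0.01  0.06 -0.05] op 0.0194
[array([ 0.4209, -0.0346,  0.0987])]
```

View pics/mid.png

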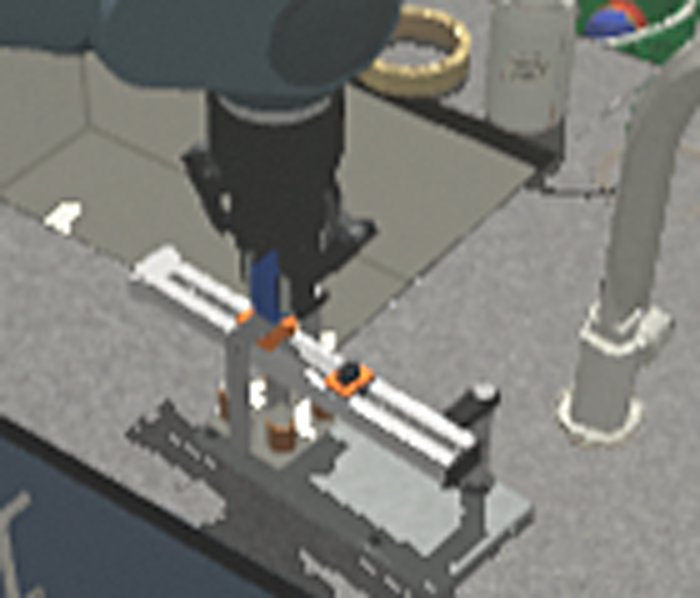

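The carrier hangs upright inside the rail, with the blue block at (265,290) beside the first orange block and the second orange block at (350,378). The faucet is well clear. I'll continue until the buffer pushes back.

Emit:
send_rows([
  [0.01,-0.2,0,0,0,0,1],
  [0.01,-0.4,0,0,0,0,1],
  [0.01,-0.6,0,0,0,0,1],
  [0.01,-0.8,0,0,0,0,1],
  [0.01,-0.8,0,0,0,0,1],
])

```text
clock: 14.65
tcp_pos: [0.4188, -0.0487, 0.1628]
tool_rot: [-180.0, -0.0, 175.9]
force: [-0.7, 0.7, -4.8]
opening: 0.0193
```

Emit:
send_rows([
  [0.01,-0.2,0,0,0,0,1],
  [0.01,-0.4,0,0,0,0,1],
  [0.01,-0.4,0,0,0,0,1],
])

```text
clock: 14.95
tcp_pos: [0.4184, -0.0526, 0.1628]
tool_rot: [-180.0, -0.0, 175.9]
force: [-0.1, 0.4, -4.4]
opening: 0.0192
```

Emit:
send_rows([
  [0.01,-0.2,0,0,0,0,1],
  [0.01,-0.4,0,0,0,0,1],
  [0.01,-0.4,0,0,0,0,1],
])

```text
clock: 15.25
tcp_pos: [0.4181, -0.0564, 0.1628]
tool_rot: [180.0, 0.0, 175.9]
force: [0.1, 1.3, -4.8]
opening: 0.0189
```

Emit:
send_rows([
  [0,-0.1,0,0,0,0,1],
  [0.01,-0.2,0,0,0,0,1],
  [0.01,-0.2,0,0,0,0,1],
])

```text
clock: 15.55
tcp_pos: [0.4179, -0.058, 0.1628]
tool_rot: [180.0, 0.0, 175.9]
force: [-0.2, 3.5, -4.6]
opening: 0.0194
```

Emit:
send_rows([
  [0,-0.1,0,0,0,0,1],
  [0,-0.1,0,0,0,0,1],
])

```text
clock: 15.75
tcp_pos: [0.4178, -0.0591, 0.1629]
tool_rot: [180.0, 0.0, 175.9]
force: [0.8, 4.3, -3.6]
opening: 0.0195
```

Emit:
send_rows([
  [0,-0.1,0,0,0,0,1],
  [0,-0.1,0,0,0,0,1],
])

```text
clock: 15.95
tcp_pos: [0.4177, -0.06, 0.1628]
tool_rot: [179.9, 0.0, 175.9]
force: [1.8, 4.8, -3.3]
opening: 0.0193
```

The buffer reads 4.8 N, about 4 mm of compression. The downward catch load has gone, so the catch has probably dropped. I'll nudge a little further, then back off to confirm it holds.

Emit:
send_rows([
  [0.03,-0.1,0,0,0,0,1],
  [0.03,-0.1,0,0,0,0,1],
  [0.03,-0.1,0,0,0,0,1],
])

```text
clock: 16.25
tcp_pos: [0.4176, -0.0608, 0.1629]
tool_rot: [179.9, 0.0, 175.9]
force: [1.5, 6.0, -3.4]
opening: 0.0188
```

Emit:
send_rows([
  [0,0.1,0,0,0,0,1],
  [0,0.2,0,0,0,0,1],
  [0,0.3,0,0,0,0,1],
  [0,0.3,0,0,0,0,1],
])

```text
clock: 16.65
tcp_pos: [0.4177, -0.0584, 0.1629]
tool_rot: [-180.0, 0.0, 175.9]
force: [2.0, 3.8, -5.1]
opening: 0.0194
```

Emit:
send_rows([
  [0,0.1,0,0,0,0,1],
  [0,0.1,0,0,0,0,1],
  [0,0.1,0,0,0,0,1],
])

```text
clock: 16.95
tcp_pos: [0.4178, -0.058, 0.1629]
tool_rot: [-179.9, 0.0, 175.9]
force: [2.1, -3.2, -6.6]
opening: 0.0197
```

Backing off 1 mm swung the force from +3.8 to −3.2 N within 0.4 mm, so the head is locked. I'll relax the loads before letting go.

Emit:
send_rows([
  [-0.03,-0.04,0.03,0,0,0,1],
  [-0.05,-0.05,0.06,0,0,0,1],
  [-0.05,-0.05,0.06,0,0,0,1],
])

```text
clock: 17.25
tcp_pos: [0.4181, -0.058, 0.1628]
tool_rot: [-180.0, -0.0, 175.9]
force: [-1.7, -0.4, 1.9]
opening: 0.0193
```

Emit:
send_rows([
  [0,0,0.03,0,0,0,1],
  [0,0,0.05,0,0,0,1],
  [0,0,0.05,0,0,0,1],
])

```text
clock: 17.55
tcp_pos: [0.4183, -0.058, 0.1621]
tool_rot: [-180.0, 0.0, 175.9]
force: [-1.6, -1.7, 2.7]
opening: 0.0193
```

Emit:
send_rows([
  [0.02,0,-0.02,0,0,0,1],
  [0.02,0,-0.02,0,0,0,0.7],
  [0.02,0,-0.02,0,0,0,0.5],
  [0.02,0,-0.02,0,0,0,0.2],
  [0.02,0,-0.02,0,0,0,0],
  [0.02,0,-0.02,0,0,0,0],
  [0.02,0,-2,0,0,0,0],
  [0.02,0,-5,0,0,0,0],
  [0.02,0,-9,0,0,0,0],
  [0.02,0,-12,0,0,0,0],
  [0.02,0,-12,0,0,0,0],
], newtons=20)

```text
clock: 18.65
tcp_pos: [0.42, -0.0586, 0.2869]
tool_rot: [-179.8, 0.5, 175.9]
force: [0.1, -0.5, 1.0]
opening: 0.0854
```

Run:
```python
from h import *
s=st()
for c in ('scene','top'):
    im=shot(c)
    if c=='scene': cv2.imwrite('pics/end.png',cv2.cvtColor(cv2.resize(im['pixels'][130:260,250:390],None,fx=5,fy=4.6,interpolation=2),cv2.COLOR_RGB2BGR))
    for l in('carrier_head','carrier_grip','rail_mouth','beaker','petri','jar'):
        print(c,l,[np.round(w(im,q['position']),4) for q in finder.place_of(c,l)[:1]])
```

```text
t 18.65 tcp [ 0.42   -0.0586  0.2869] rpy [-179.82    0.53  175.89] F [ 0.1 -0.5  1. ] M [-0.05 -0.02 -0.01] op 0.0854
scene carrier_head [array([ 0.4149, -0.0533,  0.0975])]
scene carrier_grip [array([ 0.4195, -0.0585,  0.1617])]
scene rail_mouth [array([0.4324, 0.0593, 0.0991])]
scene beaker [array([ 0.4559, -0.3803,  0.0025])]
scene petri [array([ 0.5595, -0.4373, -0.0023])]
scene jar [array([0.4388, 0.3935, 0.0042])]
top carrier_head []
top carrier_grip []
top rail_mouth [array([0.4245, 0.0575, 0.0992])]
top beaker [array([ 0.4599, -0.3805, -0.0042])]
top petri []
top jar []
```

View pics/end.png

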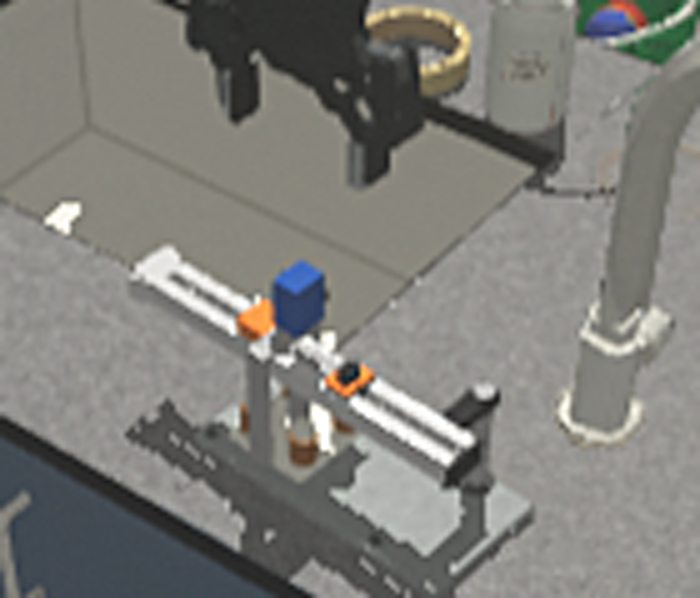

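The picture shows the carrier hanging upright in the rail, with its block at (300,298) between the two orange blocks. The gripper is open and clear above it. Handing in.

Emit:
send_rows([
  [0,0,0,0,0,0,0],
  [0,0,0,0,0,0,0],
  [0,0,0,0,0,0,0],
])

```text
clock: 19.65
tcp_pos: [0.4179, -0.0577, 0.2817]
tool_rot: [-180.0, 0.0, 175.9]
force: [-0.7, -0.1, -1.1]
opening: 0.0852
```

```bash
python3 -c "
from station import arm; print(arm.hand_in())"
```

```text
the job is handed in; nothing more can be done
None
```

I gripped the carrier by its blue block, entered it into the rail's flare and slid it in with small corrections from the wrist force. I pushed it past the catch to about 6 N on the buffer, then let go. The job was handed in at about 20 s.

**Catch:** before I let go, backing off 0.4 mm swung the force along the rail from +3.8 to −3.2 N, so the catch had dropped behind the head. The catch and buffer positions were not read directly; the lock is inferred from these forces.

**Last checks:** after release the carrier hung upright, with the head at z ≈ 0.098 m, about 112 mm past the mouth. The gripper was open and clear above it. The scene camera showed the beaker, petri dish and jar within about 3 mm of where they started.

**What disagreed or failed:**
- **Rail's sideways position:** the two cameras and the networks differed by up to about 5 mm. The contact forces settled it.
- **Entry height:** the head first touched the lower flare at about 5 N, so I raised it 2 mm.
- **Top camera at the end:** it could not find the carrier, petri dish or jar, so those checks rest on the scene camera alone.

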